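# Level the rocking pastry slab

### The arm

A 6-joint arm with a two-finger parallel gripper is mounted at the origin on a cart in front of the work surface, level with it; the furniture and walls round the work are solid. World frame = base frame: x ahead of the robot, y to its left, z up, the work surface at z = 0. Lengths are in mm, angles in rad, forces in N, time in s.
With the tool pointing down it reaches from about 200 to 875 mm from the base axis. Payload 3.4 kg.
Tool frame: the origin (TCP) lies at the very end of the fingers, on their centre line; the grasp point (between the pads) lies 19 mm behind it; z points along the fingers, y is the line along which they close (so a half turn about z gives the same grasp; the last joint's range is limited). The gripper opens to 94 mm and grips with 3 to 60 N. Pads are 16 mm wide; open, the fingers measure 119 mm over their backs; the gripper's body (75 mm by 177 mm) begins 78 mm behind the grasp point.
Start: joints at [-1.443, 0.276, 1.505, -0, 1.361, -0.121], TCP at [141.586, -557.332, 205.493] pointing down, gripper open.
Joint ranges: [-2.89, 2.89], [-0.75, 2.08], [0.22, 2.7], [-1.18, 4.32], [0.11, 2.71], [-2.7, 2.7]. Speed limits (rad/s): [2.57, 2.57, 3.14, 3.14, 3.14, 3.14].

### API

Orientations are given as [roll, pitch, yaw] about the fixed x, y, z axes, in that order (R = Rz(yaw) Ry(pitch) Rx(roll)).
In Python, from station import r, cam, telemetry, order gives the robot as it stands (r), with the cameras (cam), the readings (telemetry) and the job (order).
- The arm moves only by the tool inch_along, called after ">>>" in YAML: its name, and indented under it one key for each argument. Schema: {"type":"object","properties":{"plan":{"type":"array","items":{"type":"array","prefixItems":[{"type":"array","items":{"type":"number"},"minItems":3,"maxItems":3},{"type":"array","items":{"type":"number"},"minItems":3,"maxItems":3},{"type":"number"}],"minItems":3,"maxItems":3},"minItems":1,"maxItems":10},"only":{"type":"string"},"quiet":{"type":"boolean"},"lines":{"type":"string"}},"required":["plan"],"additionalProperties":false}. plan is a list of rows, 1 to 10 of them, each written [[rx, ry, rz], [dx, dy, dz], opening]: a rotation vector rx, ry, rz in rad, then dx, dy, dz in mm, then the finger opening in mm; each row is the pose to reach, as a shift and turn from the pose commanded when the call began, along the tool's axes at that moment; what a row does not reach only later rows make up. A row lasts 1/12 s, in which the tool goes at most 41.7 mm and 0.125 rad, less where a joint would pass 70% of its speed; a pose out of reach is approached as far as the arm can. The fingers move at their own pace and stop on an object; the grip force is fixed at half the most. Time passes only in rows, so rows that do not move let the fingers close. The tool returns the time, the measured TCP pose, the force, the opening and the grip force at its end. only (a regular expression) keeps the lines of the reply that match it, lines (a string "A,B") keeps lines A to B, and quiet returns only ok. Input that does not fit is refused with a message, and nothing moves.
- telemetry.observe(): the state, without advancing time (a new reading comes with each control period).
- cam.camera(name): name is "scene" or "top" or "wrist"; returns a dict with "color" (480x640x3 uint8, red, green, blue), "fx", "fy", "cx", "cy" (pixels), "position" and "orientation" of the camera in the world. Camera axes: x right, y up, looking along -z (the intrinsics and any distortion apply to the point x, -y, -z); pixel columns grow to the right and rows downward; lengths in mm; the calibration is good to about 2 mm. The wrist camera is an equidistant fisheye: a pixel r from the principal point sees the ray r / f radians off the axis. A picture is of the moment at which its call begins. There is no depth.
- order.close_job(): hands the job in; it is judged then, once.
The state is a dict: "t": time; "qpos": joint angles; "joint_velocities": joint speeds; "joint_efforts": joint torques, N m; "tool_pos": TCP position; "eef_rot": TCP orientation; "wrist_force": force on the tool from outside, world axes, zero at the start; "ft_torque": the same for the moment, N m; "finger_gap": finger opening in mm; "grip_force": force on a finger pad.
Only numpy, scipy, OpenCV 4.12 (cv2) and the standard library are available. Lean on these libraries where they do the work, as an engineer would, in place of code of your own. Each camera call takes 0.05 s, during which the arm holds its last target. There are 200 camera calls.

### The job

The marble pastry slab rocks on its feet because its two near levelling screws are wrongly set: the left one is screwed up too far and the right one down too far. Turn their bar knobs until the slab lies level and stands firmly with all four feet carrying weight, then let go. Leave the slab where it is, and leave the things round it alone.

Things in the scene. Friction and masses are not known exactly. Their poses are not given: they have to be found in the camera images.
- slab: marble pastry slab, 170 x 280 x 20 mm, fixed on a steel frame, 3 kg, loose. Origin at sole level, 60 mm below the marble's top, 25 mm nearer the robot than its centre; x from screws to rear, y left, z up. Screws at x -95, y +115 (left) and -115 (right), 35 mm in front of the marble; plain rear feet at x +96, y +-115.
- slab_top (a point): centre of the marble's top face
- left_knob (a joint): left screw's knob angle, rad, -4 to 4; grows clockwise from above. Clockwise drives screw and foot down (2.86 mm per rad, 18 mm a turn) and so raises that corner of the slab; anticlockwise lowers it. At 0 its sole is in one plane with the rear feet. Starts 1.5 to 2.8 rad below 0: screwed up too far, so its foot is too short. Stiff (0.06 N m); stays where it is left.
- right_knob (a joint): right screw's knob angle, rad, -4 to 4; grows clockwise from above. Clockwise drives screw and foot down (2.86 mm per rad, 18 mm a turn) and so raises that corner of the slab; anticlockwise lowers it. At 0 its sole is in one plane with the rear feet. Starts 1.3 to 2.4 rad above 0: screwed down too far, so its foot is too long. Stiff (0.06 N m); stays where it is left.
- left_knob_top (a point): top of the left screw's knob, on its axis. Knob: upright aluminium bar 60 mm long, 16 thick (pinch across these), 32 tall, on a disc 34 mm across, 8 high. x axis along the 60 mm bar (the slab's x at joint 0), turns with it; z up. Foot in plane with the rear feet: this point is 42 mm above the marble's top face; higher = foot too short, lower = foot too long.
- right_knob_top (a point): top of the right screw's knob, on its axis. Knob: upright aluminium bar 60 mm long, 16 thick (pinch across these), 32 tall, on a disc 34 mm across, 8 high. x axis along the 60 mm bar (the slab's x at joint 0), turns with it; z up. Foot in plane with the rear feet: this point is 42 mm above the marble's top face; higher = foot too short, lower = foot too long.
- left_foot: rubber-soled foot, 34 mm across, under the left near screw; it goes up and down with the screw without turning. Origin: centre of its sole. The sole yields 1 mm per 10 N.
- right_foot: rubber-soled foot, 34 mm across, under the right near screw; it goes up and down with the screw without turning. Origin: centre of its sole. The sole yields 1 mm per 10 N.
- rear_left_foot: rubber-soled foot, 34 mm across, fixed under the rear left corner. Origin: centre of its sole. The sole yields 1 mm per 10 N.
- rear_right_foot: rubber-soled foot, 34 mm across, fixed under the rear right corner. Origin: centre of its sole. The sole yields 1 mm per 10 N.
- bean_tin: a metal food tin, 75 mm across, 110 mm tall, a bystander standing on the worktop. Origin: centre of its underside
- jam: a jam jar with a lid, 65 mm across, 86 mm tall, a bystander standing on the worktop. Origin: centre of its underside
- spice_dark: the nearer of two spice jars, 41 mm across, 105 mm tall, a bystander standing on the worktop. Origin: centre of its underside
- spice: the farther of two spice jars, 41 mm across, 105 mm tall, a bystander standing on the worktop. Origin: centre of its underside

How it is judged (in metres and radians):
At the end, for the whole second after the job is handed in: Each of the four feet presses on the worktop with more than 1 N, the slab is within 0.012 rad (0.7 degrees) of level, and it is at rest (contact force between each of left_foot, right_foot, rear_left_foot, rear_right_foot and anything else above 1 N and angle between slab's own z axis and vertical below 0.012 rad and linear speed of slab below 0.02 m/s and angular speed of slab below 0.05 rad/s); the robot touches nothing.
It fails at once if the slab is shifted more than 50 mm (distance of slab from where it was at the start of the episode above 0.05 m).
It fails at once if the food tin is pushed more than 40 mm or knocked over (distance of bean_tin from where it was at the start of the episode above 0.04 m or angle between bean_tin's own z axis and vertical above 0.5 rad).
It fails at once if the jam jar is pushed more than 40 mm or knocked over (distance of jam from where it was at the start of the episode above 0.04 m or angle between jam's own z axis and vertical above 0.5 rad).
It fails at once if the nearer spice jar is pushed more than 40 mm or knocked over (distance of spice_dark from where it was at the start of the episode above 0.04 m or angle between spice_dark's own z axis and vertical above 0.5 rad).
It fails at once if the farther spice jar is pushed more than 40 mm or knocked over (distance of spice from where it was at the start of the episode above 0.04 m or angle between spice's own z axis and vertical above 0.5 rad).
It also fails if it takes over 64 s, if anything falls off the work surface, if the arm or the gripper's body presses on something with over 40 N, if the wrist force passes 120 N, or if a joint passes its speed limit or range.

## Working session

There is one attempt and no reset: what is moved stays moved. The work goes in short steps, Python scripts to look and compute and a tool call to move; the robot and the scene stay as the last step left them, time stands still between calls to the robot, and variables do not carry over. Pictures are saved under pics/ and viewed, at most 10 in all, crops included, and the job is handed in when it is done.

```bash
ls; mkdir -p pics
```

Run:
```python
from station import r, cam, telemetry, order
import cv2
for n in ("scene","top"):
    c=cam.camera(n); cv2.imwrite(f"pics/{n}0.png",c["color"][:,:,::-1])
    print(n,{k:v for k,v in c.items() if k!="color"})
o=telemetry.observe();print(o)
```

```text
pics
station.py
scene {'fx': 442.61676115763726, 'fy': 442.61676115763726, 'cx': 324.1220193431172, 'cy': 233.9617178676555, 'position': array([195.18102963, 654.84554727, 886.45658698]), 'orientation': array([ 0.74867842,  0.00349754, -2.60152601])}
top {'fx': 542.0176494463776, 'fy': 542.0176494463776, 'cx': 313.97674117005346, 'cy': 234.76151578075834, 'position': array([ 311.65924517,    3.59863269, 1346.93270813]), 'orientation': array([ 2.14575212e-01,  1.13128584e-03, -1.52819377e+00])}
{'t': 0.1, 'qpos': array([-1.44301566e+00,  2.76547813e-01,  1.50596999e+00, -2.86780939e-05,
        1.36073757e+00, -1.21013253e-01]), 'joint_velocities': array([ 0.00084531, -0.00168411, -0.00164396,  0.00134058, -0.00083784,
       -0.00079591]), 'joint_efforts': array([ 1.46838840e-03, -4.05455089e+01, -2.37779599e+01,  7.03746057e-02,
        2.98584381e-02, -4.89359627e-05]), 'tool_pos': array([ 141.49676311, -556.79443238,  204.69667004]), 'eef_rot': array([-3.13993871e+00, -1.72887297e-04,  2.48799785e-01]), 'wrist_force': array([-0.07948712,  0.59875589,  0.07251891]), 'ft_torque': array([-0.0337915 , -0.00297203, -0.01089454]), 'grip_force': 0.0, 'finger_gap': 94.1293543871871}
```

View pics/scene0.png

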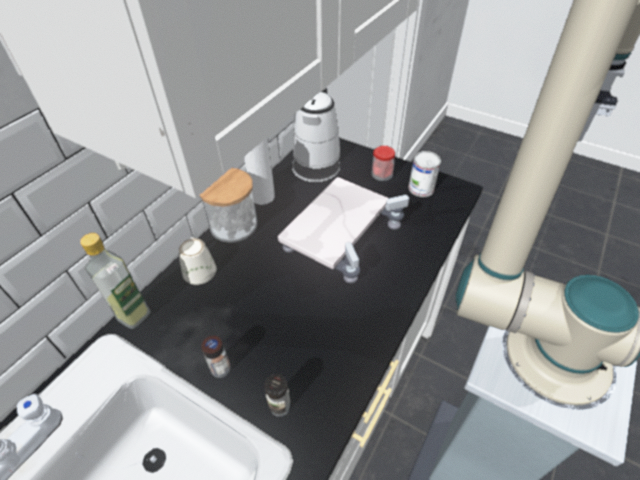

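View pics/top0.png

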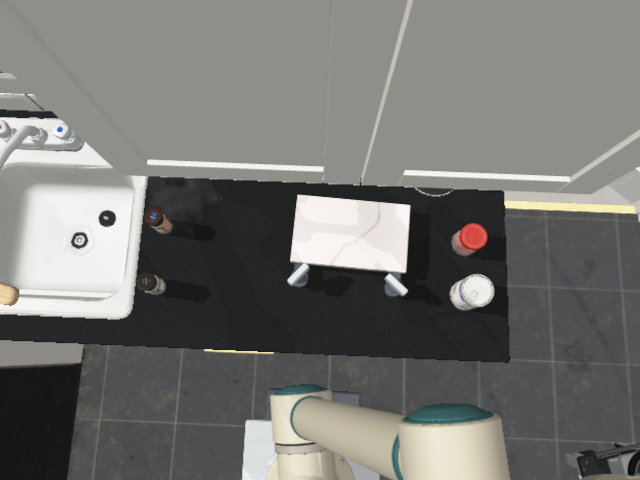

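The top view shows the slab with corners at about (298,195), (411,205), (405,273) and (291,263). The left knob is near (299,274), the right knob near (396,284), and the tin near (470,292). Next I'll enlarge the knobs in both views.

Create h.py:
```python
import numpy as np, cv2
from scipy.spatial.transform import Rotation as R
def ray(c,u,v):
    d=np.array([(u-c["cx"])/c["fx"],-(v-c["cy"])/c["fy"],-1.])
    return np.array(c["position"]),R.from_euler("xyz",c["orientation"]).as_matrix()@d
def onz(c,u,v,z):
    p,d=ray(c,u,v); return p+d*(z-p[2])/d[2]
def tri(c1,a,c2,b):
    p,d=ray(c1,*a);q,e=ray(c2,*b)
    s=np.linalg.lstsq(np.c_[d,-e],q-p,rcond=None)[0]
    x,y=p+d*s[0],q+e*s[1]; return (x+y)/2,np.linalg.norm(x-y)
def proj(c,P):
    q=R.from_euler("xyz",c["orientation"]).as_matrix().T@(np.array(P)-c["position"])
    return c["cx"]-c["fx"]*q[0]/q[2], c["cy"]+c["fy"]*q[1]/q[2]
```

Run:
```python
import cv2,numpy as np
t=cv2.imread("pics/top0.png");s=cv2.imread("pics/scene0.png")
a=cv2.resize(t[250:310,280:420],None,fx=5,fy=5,interpolation=2)[:, :700]
b=cv2.resize(s[185:290,325:425],None,fx=2.8,fy=2.8,interpolation=2)
o=np.zeros((600,700,3),np.uint8);o[:300]=a;o[300:300+b.shape[0],:b.shape[1]]=b
cv2.imwrite("pics/crop0.png",o)
```

```text
(no output)
```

View pics/crop0.png

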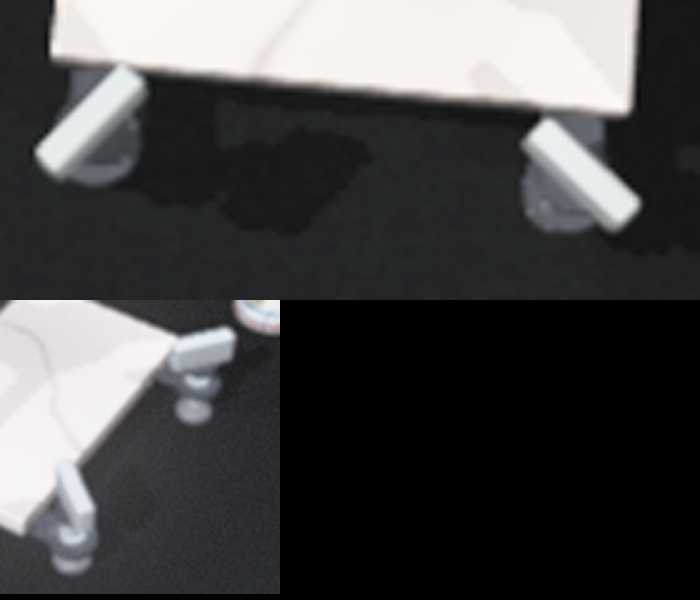

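In the top crop, the left bar's top face is centred near (298.2,274) and leans right of forward. The right bar's is near (396.8,285) and leans left. The right foot stands on the worktop, and the left screw is raised. Next I'll measure the bars with masks and triangulate them.

Create meas.py:
```python
from h import *
from station import r, cam, telemetry, order
import sys
def bars(img,box,thr):
    x0,y0,x1,y1=box; g=cv2.resize(cv2.cvtColor(img[y0:y1,x0:x1],cv2.COLOR_RGB2GRAY),None,fx=4,fy=4,interpolation=cv2.INTER_CUBIC)
    return (g>thr).astype(np.uint8)
def rect(m,x0,y0):
    cs=cv2.findContours(m,cv2.RETR_EXTERNAL,cv2.CHAIN_APPROX_NONE)[0]
    c=max(cs,key=cv2.contourArea); b=cv2.boxPoints(cv2.minAreaRect(c))
    return (b+.5)/4-.5+[x0,y0]
```

Run:
```python
from meas import *
T=cam.camera("top");S=cam.camera("scene")
# marble outline (top view): bright warm pixels, opened to drop the knobs
im=T["color"][185:285,280:425].astype(int)
m=(im.min(2)>150).astype(np.uint8); m=cv2.morphologyEx(m,cv2.MORPH_OPEN,np.ones((21,21)))
c=max(cv2.findContours(m,0,1)[0],key=cv2.contourArea); b=cv2.boxPoints(cv2.minAreaRect(c))+[280,185]
P=np.array([onz(T,*p,62) for p in b]); print("slab",P.round(1).tolist(),P.mean(0).round(1),[round(np.linalg.norm(P[i]-P[i-1]),1) for i in range(4)])
for n,pl,sc,bx in (("L",(298.2,274),(351.6,257),(280,258,312,290)),("R",(396.8,285),(397.5,203),(384,272,412,300))):
    print(n,"tri",tri(T,pl,S,sc))
    im=T["color"][bx[1]:bx[3],bx[0]:bx[2]]; 
    for thr in (150,175):
        mm=bars(T["color"],bx,thr)
        # cut marble off: keep pixels below marble front edge
        f=sorted(b.tolist(),key=lambda p:-p[1])[:2]; f.sort()
        yy,xx=np.mgrid[0:mm.shape[0],0:mm.shape[1]]; X=xx/4+bx[0];Y=yy/4+bx[1]
        mm[(Y<f[0][1]+(f[1][1]-f[0][1])*(X-f[0][0])/(f[1][0]-f[0][0])+1.5)]=0
        q=rect(mm,bx[0],bx[1]); W=np.array([onz(T,*p,115 if n=="L" else 102) for p in q])
        e=[W[1]-W[0],W[2]-W[1]]; e.sort(key=np.linalg.norm)
        print(thr,q.mean(0).round(1),W.mean(0).round(1),[round(np.linalg.norm(k),1) for k in e],"yaw",round(np.arctan2(e[1][1],e[1][0])%np.pi,3))
```

```text
slab [[522.5, 72.0, 62.0], [692.2, 65.8, 62.0], [677.9, -219.3, 62.0], [509.3, -205.5, 62.0]] [600.5 -71.8  62. ] [np.float64(277.8), np.float64(169.8), np.float64(285.5), np.float64(169.2)]
L tri (array([488.48995973,  49.09770362,  85.93542192]), np.float64(4.205110000831805))
150 [297.4 273.1] [488.4  50.5 115. ] [np.float64(15.9), np.float64(59.2)] yaw 2.416
175 [297.4 273. ] [488.7  50.5 115. ] [np.float64(14.3), np.float64(58.0)] yaw 2.407
R tri (array([ 474.23280668, -182.63528971,   79.66901992]), np.float64(2.1275445009217484))
150 [396.1 283.9] [ 474.9 -177.3  102. ] [np.float64(18.5), np.float64(58.3)] yaw 0.845
175 [396.3 283.7] [ 475.5 -177.9  102. ] [np.float64(15.5), np.float64(57.4)] yaw 0.842
```

Slab yaw is about -0.05. Both knobs agree with the slab geometry to about 3 mm: left (488.5, 50.5), right (475, -178). From that the joints are about -2.46 (left) and +2.25 (right). I'll do the right one first, so I'm heading there while checking the heights in the scene view.

Run:
```python
from meas import *
S=cam.camera("scene")
for n,xy,zs in (("L",(488.5,50.5),(105,110,115,120)),("R",(475.2,-178.),(95,102,108))):
    print(n,[np.round(proj(S,[*xy,z]),1).tolist() for z in zs])
```

```text
L [[350.8, 251.9], [350.9, 250.5], [351.0, 249.0], [351.0, 247.6]]
R [[396.7, 199.5], [397.0, 197.6], [397.3, 195.9]]
```

>>> inch_along:
  plan:
    - [[0, 0, -0.6], [320, -220, 0], 45]
    - [[0, 0, -0.6], [320, -220, 0], 45]
    - [[0, 0, -0.6], [320, -220, 0], 45]
    - [[0, 0, -0.6], [320, -220, 0], 45]
    - [[0, 0, -0.6], [320, -220, 0], 45]
    - [[0, 0, -0.6], [320, -220, 0], 45]
    - [[0, 0, -0.6], [320, -220, 0], 45]
    - [[0, 0, -0.6], [320, -220, 0], 45]
    - [[0, 0, -0.6], [320, -220, 0], 45]
    - [[0, 0, -0.6], [320, -220, 0], 45]

```text
t: 1.08
tool_pos: [400.2, -260.9, 205.6]
eef_rot: [3.142, -0.003, 0.853]
wrist_force: [-0.7, -0.2, -0.0]
finger_gap: 45.1
grip_force: 0.0
```

>>> inch_along:
  plan:
    - [[0, 0, 0], [116, 1, 0], 45]
    - [[0, 0, 0], [116, 1, 0], 45]
    - [[0, 0, 0], [116, 1, 0], 45]
    - [[0, 0, 0], [116, 1, 80], 45]
    - [[0, 0, 0], [116, 1, 80], 45]
    - [[0, 0, 0], [116, 1, 80], 45]
    - [[0, 0, 0], [116, 1, 80], 45]

```text
t: 1.67
tool_pos: [473.6, -178.0, 124.2]
eef_rot: [-3.137, 0.001, 0.849]
wrist_force: [0.3, 0.1, 1.0]
finger_gap: 45.2
grip_force: 0.0
```

Run:
```python
from station import r, cam, telemetry, order
import cv2
c=cam.camera("wrist"); print({k:v for k,v in c.items() if k!="color"})
cv2.imwrite("pics/w1.png",c["color"][:,:,::-1]); o=telemetry.observe(); print(o["qpos"],o["tool_pos"])
```

```text
{'fx': 371.64829954431775, 'fy': 371.64829954431775, 'cx': 323.190610889022, 'cy': 242.4902547184813, 'position': array([ 522.05149417, -124.04476726,  304.07354489]), 'orientation': array([-0.25606539,  0.004746  , -0.72148859])}
[-4.97599010e-01  2.35623593e-01  1.77132683e+00 -1.02911122e-04
  1.13459083e+00  2.24679836e-01] [ 475.27246986 -179.22670171  126.12366282]
```

View pics/w1.png

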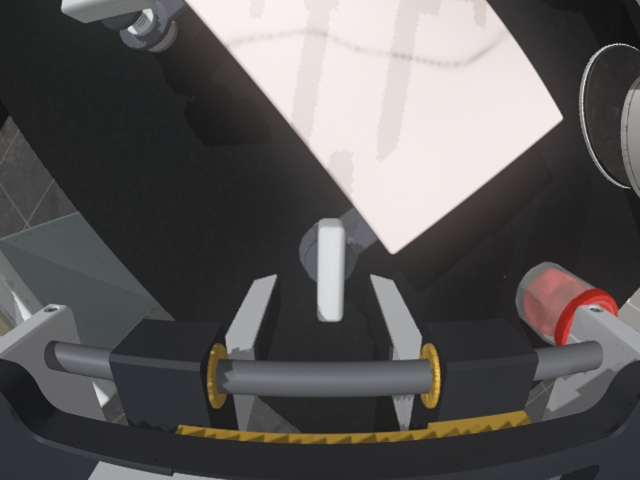

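The wrist view shows the right bar upright in the image, with columns 318–343 and its middle near (330,268). It sits between the fingertips at (275,277) and (372,277), so it is aligned and centred. I'll go down and close.

>>> inch_along:
  plan:
    - [[0, 0, 0], [0, 0, 24], 45]
    - [[0, 0, 0], [0, 0, 47], 45]
    - [[0, 0, 0], [0, 0, 47], 45]
    - [[0, 0, 0], [0, 0, 47], 10]
    - [[0, 0, 0], [0, 0, 47], 10]
    - [[0, 0, 0], [0, 0, 47], 10]
    - [[0, 0, 0], [0, 0, 47], 10]
    - [[0, 0, 0], [0, 0, 47], 10]

```text
t: 2.38
tool_pos: [476.3, -179.8, 79.8]
eef_rot: [3.138, -0.001, 0.849]
wrist_force: [-0.2, 0.6, 2.8]
finger_gap: 15.8
grip_force: 30.0
```

>>> inch_along:
  plan:
    - [[0, 0, -0.12], [0, 0, 0], 10]
    - [[0, 0, -0.24], [0, 0, 0], 10]
    - [[0, 0, -0.36], [0, 0, 0], 10]
    - [[0, 0, -0.48], [0, 0, 0], 10]
    - [[0, 0, -0.6], [0, 0, 0], 10]
    - [[0, 0, -0.72], [0, 0, 0], 10]
    - [[0, 0, -0.84], [0, 0, 0], 10]
    - [[0, 0, -0.96], [0, 0, 0], 10]
    - [[0, 0, -1.08], [0, 0, 0], 10]
    - [[0, 0, -1.12], [0, 0, 0], 10]

```text
t: 3.22
tool_pos: [473.6, -179.4, 79.4]
eef_rot: [-3.139, 0.0, 1.974]
wrist_force: [-3.1, -1.3, 6.0]
finger_gap: 15.8
grip_force: 30.0
```

>>> inch_along:
  plan:
    - [[0, 0, -0.12], [0, 0, 0], 10]
    - [[0, 0, -0.24], [0, 0, 0], 10]
    - [[0, 0, -0.36], [0, 0, 0], 10]
    - [[0, 0, -0.48], [0, 0, 0], 10]
    - [[0, 0, -0.6], [0, 0, 0], 10]
    - [[0, 0, -0.72], [0, 0, 0], 10]
    - [[0, 0, -0.84], [0, 0, 0], 10]
    - [[0, 0, -0.96], [0, 0, 0], 10]
    - [[0, 0, -1.08], [0, 0, 0], 10]
    - [[0, 0, -1.12], [0, 0, 0], 10]

```text
t: 4.05
tool_pos: [472.0, -180.9, 79.6]
eef_rot: [-3.137, -0.005, 3.096]
wrist_force: [-7.8, -4.9, 8.8]
finger_gap: 15.9
grip_force: 30.0
```

>>> inch_along:
  plan:
    - [[0, 0, 0], [0, 0, 0], 45]
    - [[0, 0, 0], [0, 0, 0], 45]
    - [[0, 0, 0], [0, 0, 0], 45]
    - [[0, 0, 0], [0, 0, 0], 45]
    - [[0, 0, 0], [0, 0, -30], 45]
    - [[0, 0, 0], [0, 0, -60], 45]
    - [[0, 0, 0], [0, 0, -90], 45]
    - [[0, 0, 0], [0, 0, -90], 45]
    - [[0, 0, 0], [0, 0, -90], 45]

```text
t: 4.8
tool_pos: [476.3, -179.3, 170.1]
eef_rot: [-3.14, 0.004, 3.089]
wrist_force: [0.3, 0.6, 0.3]
finger_gap: 45.1
grip_force: 0.0
```

Run:
```python
from station import r, cam, telemetry, order
import cv2,numpy as np
c=cam.camera("wrist"); w=c["color"][:,:,::-1]
t=cam.camera("top")["color"][:,:,::-1]
a=cv2.resize(t[185:310,275:425],None,fx=2.6,fy=2.6,interpolation=2)
w=cv2.resize(w,None,fx=.62,fy=.62)
o=np.zeros((330,800,3),np.uint8);o[:a.shape[0],:a.shape[1]]=a;o[:w.shape[0],400:400+w.shape[1]]=w
cv2.imwrite("pics/w2.png",o); o=telemetry.observe(); print(o["qpos"],o["tool_pos"],o["eef_rot"])
```

```text
[-4.97121254e-01  1.99987401e-01  1.70725534e+00  1.41154945e-04
  1.23586785e+00 -2.01519641e+00] [ 474.40479511 -178.38178884  167.58157497] [ 3.14081977e+00 -1.31321311e-03  3.08882549e+00]
```

View pics/w2.png

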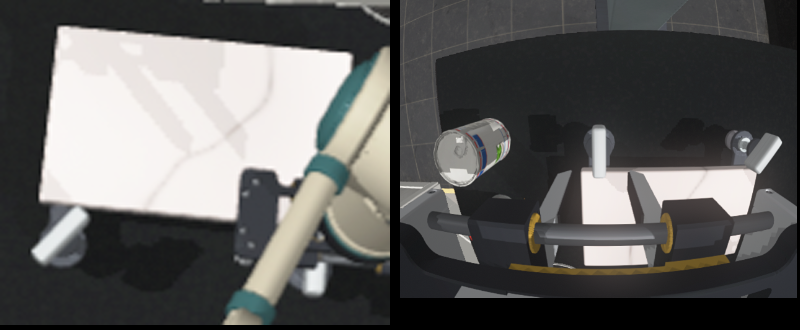

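Wrist panel: the right bar at (598,150) now stands square to the slab's front edge. Top panel: the left bar at (60,235) hasn't changed. On to the left knob.

>>> inch_along:
  plan:
    - [[0, 0, 0.12], [-1, 230, 0], 45]
    - [[0, 0, 0.24], [-1, 230, 0], 45]
    - [[0, 0, 0.36], [-1, 230, 0], 45]
    - [[0, 0, 0.48], [-1, 230, 0], 45]
    - [[0, 0, 0.6], [-1, 230, 0], 45]
    - [[0, 0, 0.68], [-1, 230, 0], 45]
    - [[0, 0, 0.68], [-1, 230, 30], 45]
    - [[0, 0, 0.68], [-1, 230, 30], 45]
    - [[0, 0, 0.68], [-1, 230, 30], 45]
    - [[0, 0, 0.68], [-1, 230, 30], 45]

```text
t: 5.73
tool_pos: [487.7, 49.9, 138.0]
eef_rot: [-3.14, -0.001, 2.409]
wrist_force: [0.1, 0.2, 0.5]
finger_gap: 44.8
grip_force: 0.0
```

Run:
```python
from station import r, cam, telemetry, order
import cv2
c=cam.camera("wrist")
cv2.imwrite("pics/w3.png",c["color"][:,:,::-1]); o=telemetry.observe(); print(o["qpos"],o["tool_pos"],o["eef_rot"])
```

```text
[-4.00554819e-02  1.99889121e-01  1.78582643e+00 -7.09722520e-04
  1.15617359e+00 -8.77191089e-01] [488.31812344  49.63166612 138.59974819] [-3.14090362e+00  1.87188033e-04  2.40821800e+00]
```

View pics/w3.png

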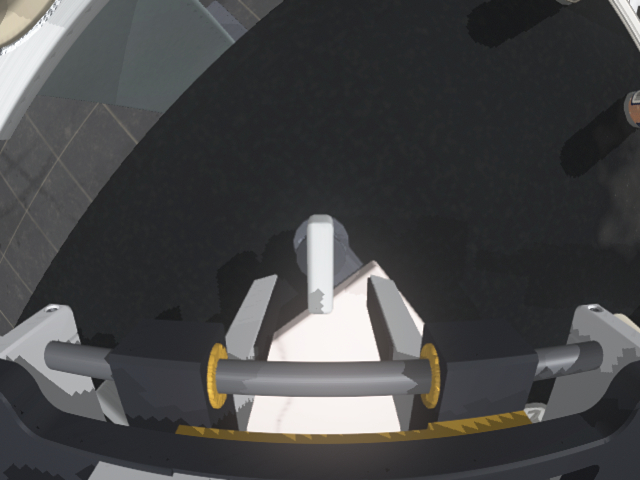

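The left bar is upright in the image, columns 307–333 with its middle near (320,263), centred between the fingers. I'll go down and grip.

>>> inch_along:
  plan:
    - [[0, 0, 0], [0, 0, 26], 45]
    - [[0, 0, 0], [0, 0, 52], 45]
    - [[0, 0, 0], [0, 0, 52], 45]
    - [[0, 0, 0], [0, 0, 52], 10]
    - [[0, 0, 0], [0, 0, 52], 10]
    - [[0, 0, 0], [0, 0, 52], 10]
    - [[0, 0, 0], [0, 0, 52], 10]
    - [[0, 0, 0], [0, 0, 52], 10]

```text
t: 6.45
tool_pos: [487.1, 48.6, 87.2]
eef_rot: [-3.137, 0.002, 2.411]
wrist_force: [-2.5, -8.3, 2.0]
finger_gap: 15.8
grip_force: 30.1
```

>>> inch_along:
  plan:
    - [[0, 0, 0.12], [0, 0, 0.3], 10]
    - [[0, 0, 0.24], [0, 0, 0.7], 10]
    - [[0, 0, 0.36], [0, 0, 1], 10]
    - [[0, 0, 0.48], [0, 0, 1.4], 10]
    - [[0, 0, 0.6], [0, 0, 1.7], 10]
    - [[0, 0, 0.72], [0, 0, 2], 10]
    - [[0, 0, 0.84], [0, 0, 2.4], 10]
    - [[0, 0, 0.96], [0, 0, 2.7], 10]
    - [[0, 0, 1.08], [0, 0, 3.1], 10]
    - [[0, 0, 1.2], [0, 0, 3.4], 10]

```text
t: 7.28
tool_pos: [486.5, 48.2, 83.8]
eef_rot: [-3.141, 0.006, 1.205]
wrist_force: [-5.3, -6.6, 5.0]
finger_gap: 15.5
grip_force: 30.0
```

>>> inch_along:
  plan:
    - [[0, 0, 0.12], [0, 0, 0.3], 10]
    - [[0, 0, 0.24], [0, 0, 0.7], 10]
    - [[0, 0, 0.36], [0, 0, 1], 10]
    - [[0, 0, 0.48], [0, 0, 1.4], 10]
    - [[0, 0, 0.6], [0, 0, 1.7], 10]
    - [[0, 0, 0.72], [0, 0, 2], 10]
    - [[0, 0, 0.84], [0, 0, 2.4], 10]
    - [[0, 0, 0.96], [0, 0, 2.7], 10]
    - [[0, 0, 1.08], [0, 0, 3.1], 10]
    - [[0, 0, 1.2], [0, 0, 3.4], 10]

```text
t: 8.12
tool_pos: [486.3, 48.5, 82.0]
eef_rot: [3.137, 0.002, 0.005]
wrist_force: [-8.2, -6.2, 17.0]
finger_gap: 15.7
grip_force: 30.0
```

>>> inch_along:
  plan:
    - [[0, 0, 0.06], [0, 0, 0.2], 10]
    - [[0, 0, 0.06], [0, 0, 0.2], 10]

```text
t: 8.28
tool_pos: [486.3, 48.5, 81.9]
eef_rot: [3.137, 0.002, -0.051]
wrist_force: [-8.1, -6.8, 16.7]
finger_gap: 15.8
grip_force: 30.0
```

>>> inch_along:
  plan:
    - [[0, 0, 0], [0, 0, 0], 45]
    - [[0, 0, 0], [0, 0, 0], 45]
    - [[0, 0, 0], [0, 0, 0], 45]
    - [[0, 0, 0], [0, 0, 0], 45]
    - [[0, 0, 0], [0, 0, -30], 45]
    - [[0, 0, 0], [0, 0, -60], 45]
    - [[0, 0, 0], [0, 0, -100], 45]
    - [[0, 0, 0], [0, 0, -140], 45]
    - [[0, 0, 0], [0, 0, -140], 45]

```text
t: 9.03
tool_pos: [493.2, 50.9, 227.0]
eef_rot: [-3.141, -0.015, -0.051]
wrist_force: [1.0, 0.5, 0.1]
finger_gap: 44.8
grip_force: 0.0
```

>>> inch_along:
  plan:
    - [[0, 0, 0], [-40, 0, 0], 45]
    - [[0, 0, 0], [-80, 0, 0], 45]
    - [[0, 0, 0], [-120, 0, 0], 45]
    - [[0, 0, 0], [-160, 0, 0], 45]
    - [[0, 0, 0], [-200, 0, 0], 45]
    - [[0, 0, 0], [-200, 0, 0], 45]
    - [[0, 0, 0], [-200, 0, 0], 45]
    - [[0, 0, 0], [-200, 0, 0], 45]

```text
t: 9.7
tool_pos: [289.3, 61.0, 219.6]
eef_rot: [-3.141, -0.002, -0.051]
wrist_force: [0.0, -0.2, -0.2]
finger_gap: 45.3
grip_force: 0.0
```

Run:
```python
from station import r, cam, telemetry, order
import cv2,numpy as np
t=cam.camera("top")["color"][:,:,::-1];s=cam.camera("scene")["color"][:,:,::-1]
cv2.imwrite("pics/t4.png",t);cv2.imwrite("pics/s4.png",s)
a=cv2.resize(t[185:310,275:425],None,fx=3.2,fy=3.2,interpolation=2)
b=cv2.resize(s[170:300,270:425],None,fx=2,fy=2,interpolation=2)
o=np.zeros((420,800,3),np.uint8);o[:a.shape[0],:a.shape[1]]=a;o[:b.shape[0],485:485+b.shape[1]]=b
cv2.imwrite("pics/c4.png",o)
```

```text
(no output)
```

View pics/c4.png

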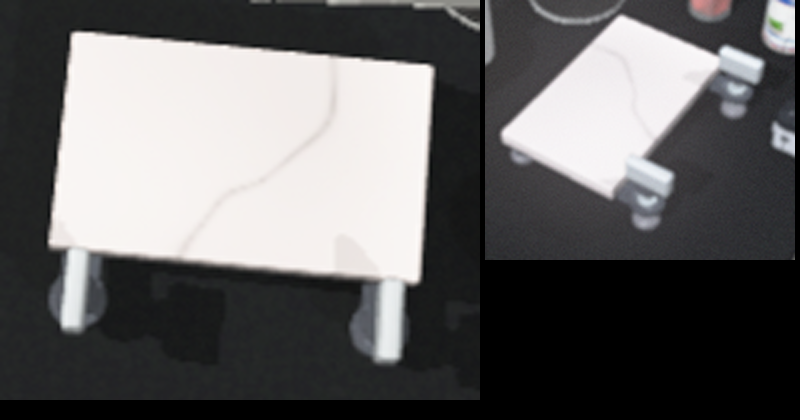

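Both bars now lie along the slab's x: the left at (75,290) and the right at (389,320) in the top panel. I'll check the angles in numbers before handing in.

Run:
```python
from meas import *
T=cam.camera("top"); im=T["color"]
sub=im[185:290,280:425]; m=(sub.min(2)>150).astype(np.uint8); m=cv2.morphologyEx(m,cv2.MORPH_OPEN,np.ones((21,21)))
c=max(cv2.findContours(m,0,1)[0],key=cv2.contourArea); q=cv2.approxPolyDP(c,6,True)[:,0]+[280,185]
P=np.array([onz(T,*p,60) for p in q]); print("slab",P.round(1).tolist())
for i in range(len(P)):
    e=P[i]-P[i-1]; a=np.arctan2(e[1],e[0]); print("edge",round(np.linalg.norm(e),1),"yaw",round((a+np.pi/4)%(np.pi/2)-np.pi/4,3))
for n,bx in (("L",(290,264,306,292)),("R",(388,274,406,302))):
    for thr in (165,185):
        q=rect(bars(im,bx,thr),bx[0],bx[1]); W=np.array([onz(T,*p,102) for p in q]); e=[W[1]-W[0],W[2]-W[1]]; e.sort(key=np.linalg.norm)
        a=np.arctan2(e[1][1],e[1][0]); print(n,W.mean(0).round(1),[round(np.linalg.norm(k),1) for k in e],"yaw",round((a+np.pi/2)%np.pi-np.pi/2,3))
```

```text
slab [[685.3, 62.9, 60.0], [525.0, 67.1, 60.0], [514.7, -204.5, 60.0], [676.4, -210.8, 60.0]]
edge 273.9 yaw -0.032
edge 160.3 yaw -0.026
edge 271.8 yaw -0.038
edge 161.8 yaw -0.039
L [485.6  50.2 102. ] [np.float64(15.1), np.float64(55.6)] yaw -0.056
L [485.8  50.4 102. ] [np.float64(13.8), np.float64(54.9)] yaw -0.051
R [ 472.1 -177.8  102. ] [np.float64(16.9), np.float64(54.5)] yaw -0.046
R [ 472.5 -178.   102. ] [np.float64(15.3), np.float64(53.7)] yaw -0.051
```

```bash
python3 -c "
from station import r, cam, telemetry, order
print(order.close_job())"
```

```text
the job is handed in; nothing more can be done
None
```

I turned the right knob about 2.24 rad anticlockwise and the left about 2.46 rad clockwise, released both and handed the job in; in the camera both bars line up with the slab to within about 0.03 rad, but I had no direct reading of foot loads or tilt, and the hand-in gave no verdict.

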